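Close the bench caliper on the round pedestal

TASK

Stand the round aluminium pedestal upright on the base plate of the bench caliper, between its open jaws, and let go of it. Then slide the moving jaw shut until the pedestal is held between both jaws, touching the fixed jaw, and the sprung plate on the moving jaw is clearly pushed in (about half its 10 mm travel or more). Finish with everything released.

Things in the scene. Friction and masses are not known exactly. Their poses are not given: they have to be found in the camera images.
- pedestal_mid (a point): Centre, half-way up, of the pedestal to measure: a plain round aluminium cylinder, 40 mm in diameter, 55 mm tall, 0.16 kg, with a small dark hole in its top, standing loose on the bench; z is its axis. Not wanted: the square aluminium post of the same height (40 by 40 mm) and the low ring-shaped collar (60 mm across, 20 mm tall).
- caliper: Bench caliper, fixed. Origin: centre of the underside of its dark base plate, 100 (own x) by 240 (own y) by 12 mm; the pedestal stands on it. Jaws close along y, centred on x = 0. Fixed jaw: steel block, 46 mm wide, top 46 mm above the bench, inner face at y = -75 mm (a pedestal touching it is centred at y = -55). Free gap: y = -75 to +35 mm less joint jaw; the closing jaw pushes the pedestal along.
- grip (a point): Point to hold, 85 mm above the bench, in the black upright grip on the moving jaw. The grip is 24 mm wide in the caliper's x, 20 mm in y, and spans 49 to 109 mm above the bench; below it is the steel slide, 60 (x) by 40 mm (y), top at 49 mm. The point is at x = 0, y = 80 mm less joint jaw in the caliper's frame. Moving it to the caliper's -y shuts the jaw.
- jaw (a joint): Travel of the moving jaw in m: 0 open, growing as it shuts (towards the caliper's -y), at most 0.10. It stays where it is left; it takes about 5 N to slide, up to 9 N while the sprung plate is being pushed in. With the pedestal against the fixed jaw, the sprung plate touches it at 0.070 and is fully in at 0.080.
- anvil (a joint): How far the sprung plate on the front of the moving jaw is pushed in, in m: 0 free, 0.010 fully in; 0.6 N to start, 0.3 N more per mm. The plate is 46 mm wide, 16 to 42 mm above the bench; when free its face is 45 mm ahead (caliper's -y) of the grip's centre. Pushing the pedestal along the base plate already presses it in by some mm.
Not all that is in view belongs to the job. What is shaped like the part that bears pedestal_mid but red is not meant.

How it is judged:
By the outcome, as a careful person would: the job done as asked, in the order asked, and still so for the second after the job is handed in, with the robot touching nothing.
It also fails if it takes over 48 s, if anything falls off the work surface, if the arm or the gripper's body presses on something with over 40 N, if the wrist force passes 120 N, or if a joint passes its speed limit or range.

ROBOT

A 7-joint arm with a two-finger parallel gripper is mounted at the origin on the work surface. World frame = base frame: x ahead of the robot, y to its left, z up, the work surface at z = 0. Lengths are in m, angles in rad, forces in N, time in s.
With the tool pointing down it reaches from about 0.4 to 0.875 m from the base axis. Payload 19.3 kg.
Tool frame: the origin (TCP) lies at the very end of the fingers, on their centre line; the grasp point (between the pads) lies 19 mm behind it; z points along the fingers, y is the direction in which the jaws open and shut (so a half turn about z gives the same grasp; the last joint's range is limited). The gripper opens to 85 mm and grips with 20 to 120 N. Pads are 22 mm wide; open, the fingers measure 114 mm over their backs; the gripper's body (76 mm by 85 mm) begins 54 mm behind the grasp point. The pads swing forward as they close: fully open they stand 13 mm farther back than shut.
Start: joints at [1.187, 0.521, -0.036, 1.599, 0.021, 1.021, -0.113], TCP at [0.193, -0.594, 0.231] pointing down, gripper open.
Joint ranges: [-2.91, 2.91], [-0.3, 2.13], [-1.5, 1.42], [0.17, 2.43], [-1.26, 4.41], [0.16, 1.93], [-2.52, 2.52]. Speed limits (rad/s): [1.89, 1.89, 2.39, 2.39, 3.01, 3.01, 3.01].

INTERFACE

Orientations are given as [roll, pitch, yaw] about the fixed x, y, z axes, in that order (R = Rz(yaw) Ry(pitch) Rx(roll)).
In Python, from workcell import bot gives the robot as it stands. The module is installed in compiled form; this text tells all that it offers.
- The arm moves only by the shell command python3 -m inch 'ROWS' [FORCE]. ROWS is JSON, a list of rows, each an object of numbers: "dx", "dy", "dz": the shift along the tool's x, y, z in mm; "rx", "ry", "rz": the turn, a rotation vector about the tool's x, y, z in rad; "hand": the closure, from -1 (fully open) to 1 (shut), so that 0 is half open. In form: [{"dx": .., "dy": .., "dz": .., "rx": .., "ry": .., "rz": .., "hand": ..}, ...]. A call has 1 to 10 rows; each row shifts and turns the commanded pose from where the row before left it, along the tool's axes as they then stand; what a row does not reach is not made up. A row lasts 1/10 s, in which the tool goes at most 50 mm and 8.59 degrees, less where a joint would pass 70% of its speed; a pose out of reach is approached as far as the arm can. A call with a gripper value outside its range is refused whole. The fingers move at their own pace and stop on an object; FORCE is the grip in N (left out, the last holds). Time passes only in rows, so rows that do not move let the fingers close. It gives the time, the measured TCP pose, the force and the opening at its end, in the units of the state.
- bot.observe(): the state, without advancing time (a new reading comes with each control period).
- bot.grab_frame(name): name is "side" or "top"; returns (picture, depth): 480x640x3 uint8, red, green, blue; 480x640 float32, m along the optical axis (not along the pixel's ray), 0 where there is no reading.
- bot.get_calibration(name): a dict with "vertical_fov" (degrees; the focal length in pixels is half the picture's height over the tangent of half this angle, whatever the lens; pixels are square), "cx", "cy" (the principal point, pixels), "origin" and "orientation" of the camera in the world. Camera axes: x right, y down, z forward; pixel columns grow to the right and rows downward; lengths in m; the calibration is good to about 2 mm. A picture is of the moment at which its call begins. get_calibration takes no time and is no camera call.
- bot.job_done(): hands the job in, once; it reports no verdict.
Trained networks look in the newest picture that a camera, given by its name, has taken for a name from the list of things; names that differ only in an ending like _2 or _b are one class to them, and where a whole thing is asked for, a point or a joint stands for the part that bears it (a point fixed in the world has none). Each returns a list of dicts, best first, with "score" (0 to 1); they miss things now and then, are a little off and sometimes report something else, mostly with a low value. They report only what shows in the picture. A call takes as long as a camera call. They do not tell look-alikes from the thing itself.
- bot.trace(camera, target): "region" (480x640 bool, what is visible of it) and "box" ([left, top, right, bottom] in pixels, round what is visible of it).
- bot.tip_of(camera, target): "centre" ([row, column] in pixels: a listed point, or the origin of a listed thing).
The state is a dict: "clock": time; "qpos": joint angles; "qd": joint speeds; "joint_efforts": joint torques, N m; "position": TCP position; "tool_rot": TCP orientation; "force": force on the tool from outside, world axes, zero at the start; "moment": the same for the moment, N m; "grip_width": finger opening in m.
Only numpy, scipy, OpenCV 4.12 (cv2) and the standard library are available. Lean on these libraries where they do the work, as an engineer would, in place of code of your own. Each camera call takes 0.05 s, during which the arm holds its last target.

## Working session

There is one attempt and no reset: what is moved stays moved. The work goes in short steps, Python scripts to look and compute and a shell command to move; the robot and the scene stay as the last step left them, time stands still between calls to the robot, and variables do not carry over. Pictures are saved under pics/ and viewed, and the job is handed in when it is done.

```bash
mkdir -p pics; ls; cat > h.py <<'E'
from workcell import bot
import numpy as np, cv2
from scipy.spatial.transform import Rotation as R
def cal(n):
    c=bot.get_calibration(n); f=240/np.tan(np.radians(c["vertical_fov"])/2)
    return c,f
def toworld(n,u,v,d):
    c,f=cal(n); o=np.array(c["orientation"])
    M=o if o.shape==(3,3) else R.from_euler('xyz',o).as_matrix()
    u,v,d=map(np.asarray,(u,v,d))
    p=np.stack([(u-c["cx"])/f*d,(v-c["cy"])/f*d,d],-1)
    return p@M.T+np.array(c["origin"])
E
python3 - <<'E'
from h import *
np.set_printoptions(precision=4,suppress=True)
for n in("side","top"):
    print(n,bot.get_calibration(n))
    p,d=bot.grab_frame(n); cv2.imwrite(f"pics/{n}0.png",p[:,:,::-1]); np.save(n+"0.npy",d)
    for t in("pedestal_mid","caliper","grip","jaw"):
        for r in bot.tip_of(n,t): print(t,r) if t!="jaw" else 0
        for r in bot.trace(n,t): print(t,r["score"],r["box"],r["region"].sum())
s=bot.observe(); print(s)
E
```

```text
pics
side {'vertical_fov': 53.56597156119485, 'cx': 319.3329929555713, 'cy': 235.69940803213788, 'origin': array([0.4648, 0.6246, 0.7659]), 'orientation': array([-2.3706, -0.0121, -3.0372])}
pedestal_mid {'centre': [186.6, 376.9], 'score': 0.82}
pedestal_mid {'centre': [208.2, 369.7], 'score': 0.64}
pedestal_mid 0.7 [359.3, 193.8, 380.7, 224.0] 447
pedestal_mid 0.62 [367.1, 173.5, 385.3, 198.5] 337
caliper {'centre': [325.1, 310.2], 'score': 0.58}
caliper 0.85 [277.8, 268.8, 337.6, 391.2] 6252
grip {'centre': [338.0, 307.2], 'score': 0.59}
grip 0.79 [283.1, 323.9, 328.5, 372.4] 1420Traceback (most recent call last):
  File "<stdin>", line 7, in <module>
ValueError: it knows: caliper, grip, pedestal_mid
```

```bash
python3 - <<'E'
from h import *
np.set_printoptions(precision=4,suppress=True)
for n in("top",):
    print(n,bot.get_calibration(n))
    p,d=bot.grab_frame(n); cv2.imwrite(f"pics/{n}0.png",p[:,:,::-1]); np.save(n+"0.npy",d)
    for t in("pedestal_mid","caliper","grip"):
        for r in bot.tip_of(n,t): print(t,r)
        for r in bot.trace(n,t): print(t,r["score"],r["box"],r["region"].sum())
s=bot.observe(); print(s)
E
```

```text
top {'vertical_fov': 49.63880924419589, 'cx': 316.92221328154227, 'cy': 249.9638566415714, 'origin': array([ 0.3763, -0.0454,  1.0423]), 'orientation': array([-2.9791,  0.0169, -1.5707])}
pedestal_mid {'centre': [304.9, 402.4], 'score': 0.83}
pedestal_mid {'centre': [316.4, 444.1], 'score': 0.69}
pedestal_mid 0.88 [386.9, 293.5, 412.5, 314.5] 399
pedestal_mid 0.76 [430.8, 305.9, 454.3, 323.0] 436
caliper {'centre': [262.1, 241.2], 'score': 0.79}
caliper 0.94 [179.3, 230.1, 304.7, 289.0] 5867
grip {'centre': [259.2, 193.5], 'score': 0.94}
grip 0.6 [180.6, 238.0, 224.3, 278.7] 1104
{'clock': 0.7, 'qpos': array([ 1.1868,  0.5214, -0.0363,  1.5995,  0.0212,  1.0211, -0.1128]), 'qd': array([ 0.0003, -0.0003, -0.0002, -0.0012,  0.0001, -0.0011,  0.0005]), 'joint_efforts': array([ -0.0011, -92.6684,   1.9783, -37.0209,   0.0182,   0.0019,
        -0.    ]), 'position': array([ 0.1929, -0.5945,  0.2313]), 'tool_rot': array([-3.1415, -0.    ,  0.3138]), 'force': array([-0.0996,  0.1095,  1.502 ]), 'moment': array([-0.0143, -0.0105,  0.0027]), 'grip_width': 0.08508482039945965}
```

View pics/side0.png

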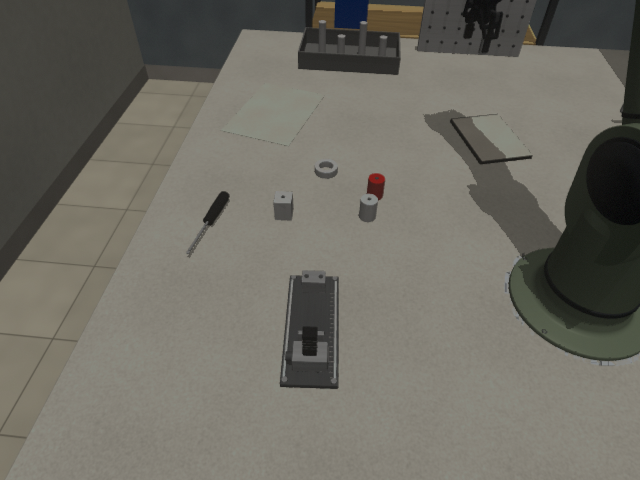

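View pics/top0.png

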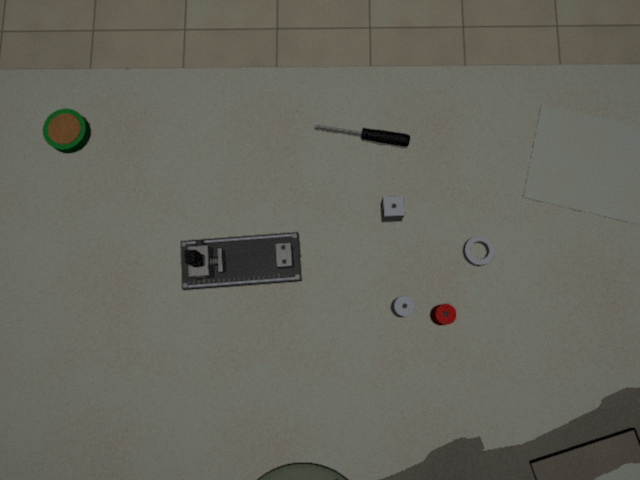

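Candidates for the pedestal (side / top pixels):
- plain round aluminium cylinder: (369,208) / (403,306)
- red cylinder: (376,187) / (444,315)
- square post: (284,206) / (393,208)
- ring: (326,170) / (479,250)

I choose the first one. Next I'll check it in a crop and measure it.

```bash
python3 - <<'E'
from h import *
np.set_printoptions(precision=4,suppress=True)
a=cv2.imread("pics/side0.png")[160:240,260:400]; b=cv2.imread("pics/top0.png")[190:330,370:500]
c=cv2.imread("pics/top0.png")[220:300,170:310]
cv2.imwrite("pics/crop0.png",np.hstack([cv2.resize(x,(400,400*x.shape[0]//x.shape[1]) if 0 else (260,260)) for x in(a,b,c)]))
for n in("side","top"):
    d=np.load(n+"0.npy"); v,u=np.mgrid[0:480,0:640]; P=toworld(n,u,v,d); P[d==0]=np.nan
    np.save(n+"P.npy",P)
    u0,v0,u1,v1=((345,185,395,230) if n=="side" else (385,285,422,325))
    Q=P[v0:v1,u0:u1].reshape(-1,3); 
    print(n,"table z",np.nanmedian(Q[:,2][Q[:,2]<.02]))
    Q=Q[Q[:,2]>.045]; 
    (x,y),r=cv2.minEnclosingCircle(Q[:,:2].astype(np.float32)*1000)
    print("ped top",len(Q),Q.mean(0),x,y,r,np.nanmax(Q[:,2]))
    # caliper plate region by height
    u0,v0,u1,v1=((265,255,350,400) if n=="side" else (170,215,315,305))
    Q=P[v0:v1,u0:u1].reshape(-1,3); 
    for lo,hi,nm in((.007,.02,"plate"),(.006,.2,"all"),(.04,.055,"jaws"),(.1,.115,"grip top")):
        S=Q[(Q[:,2]>lo)&(Q[:,2]<hi)]
        if len(S)<5: print(nm,len(S));continue
        rc=cv2.minAreaRect(S[:,:2].astype(np.float32)*1000)
        print(nm,len(S),rc,S.mean(0))
        if nm=="jaws":
            for g in(S[S[:,1]<.1],S[S[:,1]>.1]): print("  jaw",len(g),cv2.minAreaRect(g[:,:2].astype(np.float32)*1000) if len(g)>3 else 0, g[:,2].mean())
E
```

```text
side table z 0.0004790026961205007
ped top 228 [ 0.428  -0.192   0.0534] 417.07403564453125 -212.77911376953125 45.562294006347656 0.05847263797409408
plate 4204 ((522.4142456054688, 127.84776306152344), (99.70054626464844, 242.4643096923828), 4.31207799911499) [0.5204 0.1363 0.0125]
all 6119 ((522.4142456054688, 127.84776306152344), (99.70054626464844, 242.4643096923828), 4.31207799911499) [0.5203 0.1464 0.025 ]
jaws 1002 ((524.66796875, 124.66197204589844), (73.66666412353516, 202.93943786621094), 1.8523331880569458) [0.5199 0.1526 0.0473]
  jaw 326 ((529.090087890625, 38.49024963378906), (45.2822265625, 32.12610626220703), 5.6726155281066895) 0.04585834254780797
  jaw 676 ((523.146484375, 192.86111450195312), (73.71674346923828, 66.79566955566406), 4.897732734680176) 0.04806401467404998
grip top 193 ((516.835693359375, 204.95138549804688), (23.832136154174805, 19.894527435302734), 2.8378546237945557) [0.5168 0.2067 0.1081]
top table z 0.0006136733013448747
ped top 357 [ 0.4322 -0.192   0.0554] 432.4185791015625 -192.52084350585938 20.026588439941406 0.060306663374605995
plate 4408 ((537.2056274414062, 114.34910583496094), (272.23956298828125, 142.55764770507812), 89.45761108398438) [0.5239 0.1172 0.0128]
all 5870 ((527.6836547851562, 121.03887939453125), (284.89404296875, 172.42010498046875), 88.91048431396484) [0.5235 0.1248 0.0228]
jaws 905 ((526.77294921875, 123.31327056884766), (64.38629150390625, 201.68435668945312), 4.433443069458008) [0.5232 0.1296 0.0474]
  jaw 367 ((532.182861328125, 37.57212829589844), (46.40235900878906, 29.8787841796875), 4.433443546295166) 0.04665551308254687
  jaw 538 ((521.583984375, 190.79367065429688), (64.45375061035156, 65.65937042236328), 5.122629165649414) 0.047976991036026276
grip top 154 ((520.0615844726562, 203.06227111816406), (24.976747512817383, 20.920652389526367), 5.577966690063477) [0.5194 0.2021 0.109 ]
```

View pics/crop0.png

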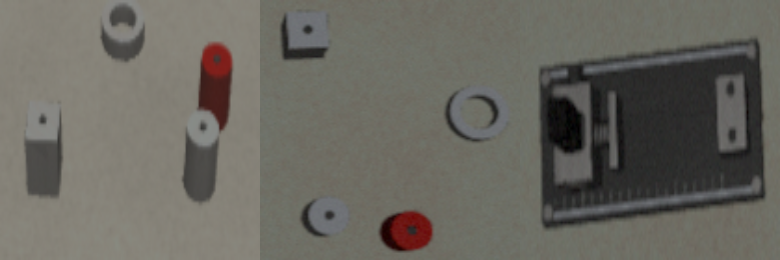

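The crop shows the plain round cylinder with its hole, separate from the red one. The sizes fit: 40 mm diameter, top at 55 mm. Caliper origin is about (0.524, 0.128) with yaw of about 4.4°, and the grip is at about (0.518, 0.204). I'll use tool yaw 94.4° throughout, so the fingers straddle along the caliper's x.

```bash
python3 -m inch '[{"rz":-0.148,"hand":-1},{"rz":-0.148,"hand":-1},{"rz":-0.148,"hand":-1},{"rz":-0.148,"hand":-1},{"rz":-0.148,"hand":-1},{"rz":-0.148,"hand":-1},{"rz":-0.148,"hand":-1},{"rz":-0.148,"hand":-1},{"rz":-0.148,"hand":-1}]' 60
cat > refine.py <<'E'
from h import *
np.set_printoptions(precision=4,suppress=True)
# silhouettes of top faces, side: exclude red
P=np.load("sideP.npy"); im=cv2.imread("pics/side0.png").astype(int)
grey=(abs(im[:,:,2]-im[:,:,0])<25)
for n,box in(("side",(350,190,395,230)),("top",(385,285,422,325))):
    P=np.load(n+"P.npy"); im=cv2.imread(f"pics/{n}0.png").astype(int); g=abs(im[:,:,2]-im[:,:,0])<30
    u0,v0,u1,v1=box; Q=P[v0:v1,u0:u1][g[v0:v1,u0:u1]]; T=Q[Q[:,2]>.052]
    print(n,len(T),T.mean(0),np.median(T[:,2]),cv2.minEnclosingCircle(T[:,:2].astype(np.float32)*1000))
E
python3 refine.py
cat > st.py <<'E'
# move from the present pose to a target (mm in tool axes): x y z yaw_deg
from h import *; import sys
s=bot.observe(); t=np.array([float(a) for a in sys.argv[1:4]])
M=R.from_euler('xyz',s["tool_rot"]).as_matrix()
print("t",s["clock"],"pos",s["position"].round(4),"rot",s["tool_rot"].round(4),"F",s["force"].round(1),"w",round(s["grip_width"],4))
print("tool mm",(M.T@(t-s["position"])*1000).round(1), "yaw left rz", round(-(np.radians(float(sys.argv[4]))-s["tool_rot"][2]),3))
E
python3 st.py 0.431 -0.192 0.15 94.4
```

```text
side 172 [ 0.4292 -0.1901  0.0551] 0.05500194710242384 ((429.041748046875, -191.45013427734375), 20.36817741394043)
top 340 [ 0.4323 -0.1923  0.0557] 0.05561186420195546 ((432.4185791015625, -192.52084350585938), 20.026588439941406)
t 0.7 pos [ 0.1929 -0.5945  0.2313] rot [-3.1415 -0.      0.3138] F [-0.1  0.1  1.5] w 0.0851
tool mm [ 350.7 -309.3   81.3] yaw left rz -1.334schema error: expected keys dx, dy, dz, rx, ry, rz, hand
```

```bash
python3 -m inch '[{"dx":0,"dy":0,"dz":0,"rx":0,"ry":0,"rz":-0.148,"hand":-1},{"dx":0,"dy":0,"dz":0,"rx":0,"ry":0,"rz":-0.148,"hand":-1},{"dx":0,"dy":0,"dz":0,"rx":0,"ry":0,"rz":-0.148,"hand":-1},{"dx":0,"dy":0,"dz":0,"rx":0,"ry":0,"rz":-0.148,"hand":-1},{"dx":0,"dy":0,"dz":0,"rx":0,"ry":0,"rz":-0.148,"hand":-1},{"dx":0,"dy":0,"dz":0,"rx":0,"ry":0,"rz":-0.148,"hand":-1},{"dx":0,"dy":0,"dz":0,"rx":0,"ry":0,"rz":-0.148,"hand":-1},{"dx":0,"dy":0,"dz":0,"rx":0,"ry":0,"rz":-0.148,"hand":-1},{"dx":0,"dy":0,"dz":0,"rx":0,"ry":0,"rz":-0.148,"hand":-1}]' 60
python3 st.py 0.431 -0.192 0.15 94.4
```

```text
clock: 1.6
position: [0.1928, -0.5945, 0.2313]
tool_rot: [-3.142, 0.0, 1.652]
force: [0.3, -0.3, -0.3]
grip_width: 0.0854
t 1.6 pos [ 0.1928 -0.5945  0.2313] rot [-3.1415  0.      1.6518] F [ 0.3 -0.3 -0.3] w 0.0854
tool mm [381.9 270.   81.3] yaw left rz 0.004
```

```bash
python3 -m inch '[{"dx":38,"dy":27,"dz":0,"rx":0,"ry":0,"rz":0,"hand":-1},{"dx":38,"dy":27,"dz":0,"rx":0,"ry":0,"rz":0,"hand":-1},{"dx":38,"dy":27,"dz":0,"rx":0,"ry":0,"rz":0,"hand":-1},{"dx":38,"dy":27,"dz":0,"rx":0,"ry":0,"rz":0,"hand":-1},{"dx":38,"dy":27,"dz":0,"rx":0,"ry":0,"rz":0,"hand":-1},{"dx":38,"dy":27,"dz":0,"rx":0,"ry":0,"rz":0,"hand":-1},{"dx":38,"dy":27,"dz":0,"rx":0,"ry":0,"rz":0,"hand":-1},{"dx":38,"dy":27,"dz":0,"rx":0,"ry":0,"rz":0,"hand":-1},{"dx":38,"dy":27,"dz":0,"rx":0,"ry":0,"rz":0,"hand":-1},{"dx":38,"dy":27,"dz":0,"rx":0,"ry":0,"rz":0,"hand":-1}]' 60
python3 st.py 0.431 -0.192 0.02 94.4
```

```text
clock: 2.6
position: [0.4344, -0.1937, 0.2316]
tool_rot: [3.141, 0.001, 1.645]
force: [0.7, -0.5, 0.1]
grip_width: 0.0853
t 2.6 pos [ 0.4344 -0.1937  0.2316] rot [3.1412e+00 5.0000e-04 1.6454e+00] F [ 0.7 -0.5  0.1] w 0.0853
tool mm [  2.1  -3.3 211.6] yaw left rz -0.002
```

```bash
python3 -m inch '[{"dx":2,"dy":-3,"dz":40,"rx":0,"ry":0,"rz":0,"hand":-1},{"dx":0,"dy":0,"dz":40,"rx":0,"ry":0,"rz":0,"hand":-1},{"dx":0,"dy":0,"dz":40,"rx":0,"ry":0,"rz":0,"hand":-1},{"dx":0,"dy":0,"dz":0,"rx":0,"ry":0,"rz":0,"hand":-1},{"dx":0,"dy":0,"dz":0,"rx":0,"ry":0,"rz":0,"hand":-1}]' 60
python3 st.py 0.431 -0.192 0.018 94.4
python3 - <<'E'
from h import *
for n in("side","top"):
    p,d=bot.grab_frame(n); cv2.imwrite(f"pics/{n}1.png",p[:,:,::-1])
a=cv2.imread("pics/side1.png")[90:270,250:490]; b=cv2.imread("pics/top1.png")[220:400,310:550]
cv2.imwrite("pics/c1.png",np.hstack([cv2.resize(a,(400,300)),cv2.resize(b,(400,300))]))
E
```

```text
clock: 3.1
position: [0.4308, -0.1934, 0.112]
tool_rot: [-3.141, -0.001, 1.646]
force: [-0.3, -0.1, 0.5]
grip_width: 0.0853
t 3.1 pos [ 0.4308 -0.1934  0.112 ] rot [-3.1410e+00 -5.0000e-04  1.6461e+00] F [-0.3 -0.1  0.5] w 0.0853
tool mm [ 1.3  0.4 94. ] yaw left rz -0.002
```

View pics/c1.png

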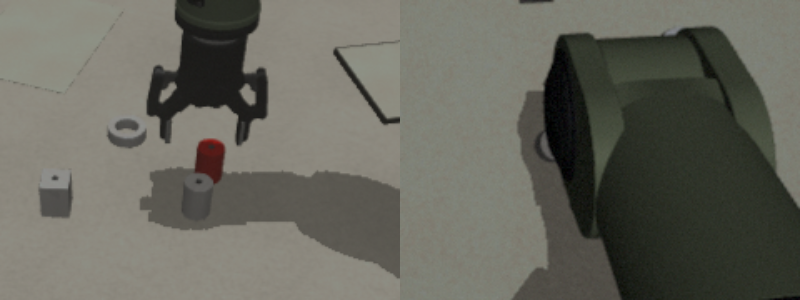

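The side crop shows the open fingers centred above the round pedestal (crop 197,185). In the top view the arm hides it. I'll descend and grip.

```bash
python3 -m inch '[{"dx":1,"dy":0,"dz":32,"rx":0,"ry":0,"rz":0,"hand":-1},{"dx":0,"dy":0,"dz":32,"rx":0,"ry":0,"rz":0,"hand":-1},{"dx":0,"dy":0,"dz":30,"rx":0,"ry":0,"rz":0,"hand":-1},{"dx":0,"dy":0,"dz":0,"rx":0,"ry":0,"rz":0,"hand":-0.3},{"dx":0,"dy":0,"dz":0,"rx":0,"ry":0,"rz":0,"hand":0.1},{"dx":0,"dy":0,"dz":0,"rx":0,"ry":0,"rz":0,"hand":0.4},{"dx":0,"dy":0,"dz":0,"rx":0,"ry":0,"rz":0,"hand":0.7},{"dx":0,"dy":0,"dz":0,"rx":0,"ry":0,"rz":0,"hand":0.7},{"dx":0,"dy":0,"dz":0,"rx":0,"ry":0,"rz":0,"hand":0.7},{"dx":0,"dy":0,"dz":0,"rx":0,"ry":0,"rz":0,"hand":0.7}]' 40
python3 st.py 0.431 -0.192 0.13 94.4
```

```text
clock: 4.2
position: [0.4315, -0.1932, 0.0193]
tool_rot: [3.139, 0.002, 1.645]
force: [-2.2, 1.9, 15.2]
grip_width: 0.0393
t 4.2 pos [ 0.4315 -0.1932  0.0193] rot [3.1390e+00 1.6000e-03 1.6452e+00] F [-2.2  1.9 15.2] w 0.0393
tool mm [ 1.100e+00 -1.000e-01 -1.107e+02] yaw left rz -0.002
```

```bash
python3 -m inch '[{"dx":0,"dy":0,"dz":-20,"rx":0,"ry":0,"rz":0,"hand":0.7},{"dx":0,"dy":0,"dz":-35,"rx":0,"ry":0,"rz":0,"hand":0.7},{"dx":0,"dy":0,"dz":-35,"rx":0,"ry":0,"rz":0,"hand":0.7},{"dx":0,"dy":0,"dz":-20,"rx":0,"ry":0,"rz":0,"hand":0.7},{"dx":0,"dy":0,"dz":0,"rx":0,"ry":0,"rz":0,"hand":0.7}]' 40
python3 - <<'E'
from h import *
# caliper y=-47 target
o=np.array([.5238,.1277]); a=np.radians(4.4); ey=np.array([-np.sin(a),np.cos(a)])
print(o-.047*ey, o+.078*ey)
p,d=bot.grab_frame("side"); cv2.imwrite("pics/c2.png",cv2.resize(p[90:270,250:490,::-1],(640,480)))
E
python3 st.py 0.5274 0.0808 0.119 94.4
```

```text
clock: 4.7
position: [0.4318, -0.1935, 0.131]
tool_rot: [3.137, 0.003, 1.645]
force: [0.4, 1.3, -2.6]
grip_width: 0.0393
[0.52740579 0.08083852] [0.51781592 0.20547011]
t 4.75 pos [ 0.4311 -0.1933  0.1293] rot [3.1384e+00 2.2000e-03 1.6449e+00] F [-1. -0. -2.] w 0.039
tool mm [266.2 116.3  10.1] yaw left rz -0.003
```

View pics/c2.png

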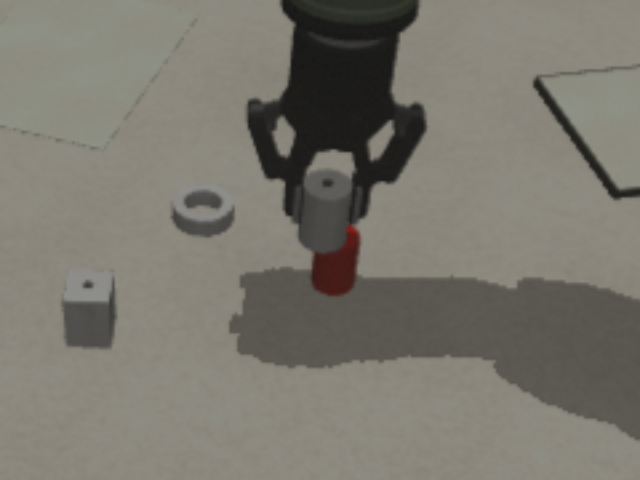

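```bash
python3 -m inch '[{"dx":20,"dy":9,"dz":0,"rx":0,"ry":0,"rz":0,"hand":0.7},{"dx":38,"dy":17,"dz":0,"rx":0,"ry":0,"rz":0,"hand":0.7},{"dx":38,"dy":17,"dz":0,"rx":0,"ry":0,"rz":0,"hand":0.7},{"dx":38,"dy":17,"dz":0,"rx":0,"ry":0,"rz":0,"hand":0.7},{"dx":38,"dy":17,"dz":0,"rx":0,"ry":0,"rz":0,"hand":0.7},{"dx":38,"dy":16,"dz":0,"rx":0,"ry":0,"rz":0,"hand":0.7},{"dx":38,"dy":16,"dz":0,"rx":0,"ry":0,"rz":0,"hand":0.7},{"dx":18,"dy":7,"dz":0,"rx":0,"ry":0,"rz":0,"hand":0.7},{"dx":0,"dy":0,"dz":0,"rx":0,"ry":0,"rz":0,"hand":0.7},{"dx":0,"dy":0,"dz":0,"rx":0,"ry":0,"rz":0,"hand":0.7}]' 40
python3 - <<'E'
from h import *
for n in("side","top"):
    p,d=bot.grab_frame(n); cv2.imwrite(f"pics/{n}3.png",p[:,:,::-1])
a=cv2.imread("pics/side3.png")[210:400,210:450]; b=cv2.imread("pics/top3.png")[190:380,150:390]
cv2.imwrite("pics/c3.png",np.hstack([cv2.resize(a,(400,317)),cv2.resize(b,(400,317))]))
E
python3 st.py 0.5274 0.0808 0.032 94.4
```

```text
clock: 5.75
position: [0.5256, 0.0812, 0.1266]
tool_rot: [-3.14, 0.0, 1.647]
force: [-0.8, -0.5, -2.3]
grip_width: 0.0391
t 5.85 pos [0.5258 0.0802 0.1269] rot [-3.1407e+00  6.0000e-04  1.6447e+00] F [-0.3 -0.4 -1.3] w 0.0388
tool mm [ 0.5  1.8 94.9] yaw left rz -0.003
```

View pics/c3.png

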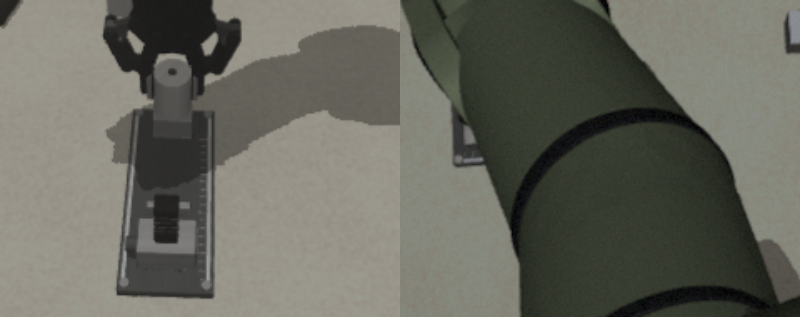

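The side view shows the held pedestal lined up with the caliper, near the fixed jaw (crop 173,100). I'll lower it now.

```bash
python3 -m inch '[{"dx":0,"dy":2,"dz":30,"rx":0,"ry":0,"rz":0,"hand":0.7},{"dx":0,"dy":0,"dz":30,"rx":0,"ry":0,"rz":0,"hand":0.7},{"dx":0,"dy":0,"dz":20,"rx":0,"ry":0,"rz":0,"hand":0.7},{"dx":0,"dy":0,"dz":7,"rx":0,"ry":0,"rz":0,"hand":0.7},{"dx":0,"dy":0,"dz":2,"rx":0,"ry":0,"rz":0,"hand":0.7},{"dx":0,"dy":0,"dz":0,"rx":0,"ry":0,"rz":0,"hand":0.7},{"dx":0,"dy":0,"dz":0,"rx":0,"ry":0,"rz":0,"hand":0.7}]' 40
python3 - <<'E'
from h import *
p,d=bot.grab_frame("side"); cv2.imwrite("pics/c4.png",cv2.resize(p[200:400,210:450,::-1],(720,600)))
E
python3 st.py 0.5274 0.0808 0.032 94.4
```

```text
clock: 6.55
position: [0.5288, 0.0814, 0.0393]
tool_rot: [3.14, -0.0, 1.645]
force: [0.4, -0.6, -2.0]
grip_width: 0.0394
t 6.6 pos [0.5287 0.0814 0.0392] rot [ 3.1402e+00 -1.0000e-04  1.6454e+00] F [ 0.5  0.5 -2.1] w 0.0389
tool mm [-0.5 -1.4  7.2] yaw left rz -0.002
```

View pics/c4.png

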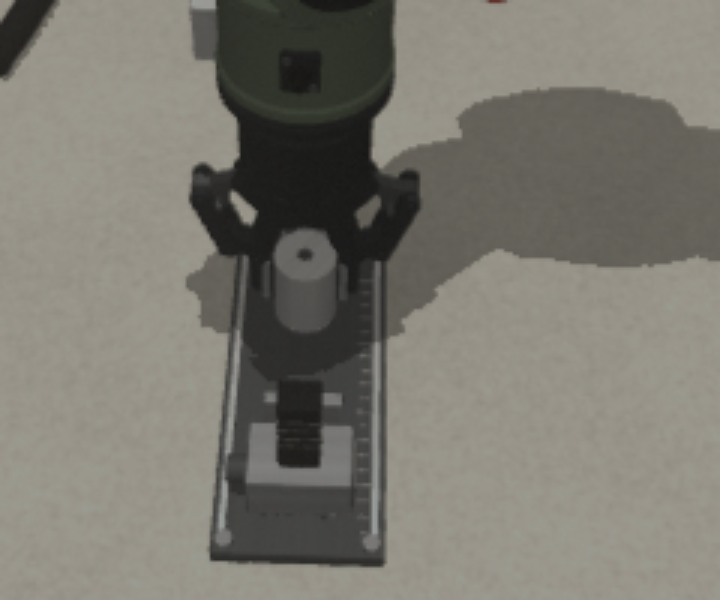

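Good. I'll go down in small steps until it touches.

```bash
python3 -m inch '[{"dx":0,"dy":-1,"dz":3,"rx":0,"ry":0,"rz":0,"hand":0.7},{"dx":0,"dy":0,"dz":2,"rx":0,"ry":0,"rz":0,"hand":0.7},{"dx":0,"dy":0,"dz":0,"rx":0,"ry":0,"rz":0,"hand":0.7},{"dx":0,"dy":0,"dz":0,"rx":0,"ry":0,"rz":0,"hand":0.7}]' 40
python3 -m inch '[{"dx":0,"dy":0,"dz":1,"rx":0,"ry":0,"rz":0,"hand":0.7},{"dx":0,"dy":0,"dz":0,"rx":0,"ry":0,"rz":0,"hand":0.7},{"dx":0,"dy":0,"dz":0,"rx":0,"ry":0,"rz":0,"hand":0.7}]' 40
```

```text
clock: 7.0
position: [0.5271, 0.0815, 0.0333]
tool_rot: [-3.141, 0.0, 1.646]
force: [0.5, 0.1, -2.1]
grip_width: 0.0389
clock: 7.3
position: [0.5272, 0.0815, 0.0323]
tool_rot: [-3.142, -0.0, 1.646]
force: [0.4, 0.6, -1.6]
grip_width: 0.0389
```

```bash
python3 -m inch '[{"dx":0,"dy":0,"dz":1,"rx":0,"ry":0,"rz":0,"hand":0.7},{"dx":0,"dy":0,"dz":0,"rx":0,"ry":0,"rz":0,"hand":0.7},{"dx":0,"dy":0,"dz":0,"rx":0,"ry":0,"rz":0,"hand":0.7}]' 40
python3 -m inch '[{"dx":0,"dy":0,"dz":0.5,"rx":0,"ry":0,"rz":0,"hand":0.7},{"dx":0,"dy":0,"dz":0,"rx":0,"ry":0,"rz":0,"hand":0.7},{"dx":0,"dy":0,"dz":0,"rx":0,"ry":0,"rz":0,"hand":0.7}]' 40
```

```text
clock: 7.6
position: [0.5273, 0.0815, 0.0315]
tool_rot: [3.141, 0.0, 1.646]
force: [-1.8, -0.6, 3.9]
grip_width: 0.039
clock: 7.9
position: [0.5273, 0.0815, 0.0314]
tool_rot: [3.141, 0.0, 1.646]
force: [-5.8, -1.6, 16.5]
grip_width: 0.0391
```

Contact at 0.0315 m, which is what the plate height predicts. Releasing.

```bash
python3 -m inch '[{"dx":0,"dy":0,"dz":-0.5,"rx":0,"ry":0,"rz":0,"hand":0.5},{"dx":0,"dy":0,"dz":0,"rx":0,"ry":0,"rz":0,"hand":0.05},{"dx":0,"dy":0,"dz":0,"rx":0,"ry":0,"rz":0,"hand":-0.2},{"dx":0,"dy":0,"dz":0,"rx":0,"ry":0,"rz":0,"hand":-1},{"dx":0,"dy":0,"dz":0,"rx":0,"ry":0,"rz":0,"hand":-1},{"dx":0,"dy":0,"dz":0,"rx":0,"ry":0,"rz":0,"hand":-1},{"dx":0,"dy":0,"dz":0,"rx":0,"ry":0,"rz":0,"hand":-1}]' 40
python3 - <<'E'
from h import *
p,d=bot.grab_frame("side"); cv2.imwrite("pics/c5.png",cv2.resize(p[200:400,210:450,::-1],(720,600)))
E
python3 st.py 0.5178 0.2055 0.17 94.4
```

```text
clock: 8.6
position: [0.5272, 0.0815, 0.0313]
tool_rot: [-3.142, -0.0, 1.646]
force: [-0.3, 0.4, 0.2]
grip_width: 0.0855
t 8.65 pos [0.5272 0.0815 0.0313] rot [-3.1416 -0.      1.6458] F [-0.3 -0.4  1. ] w 0.0853
tool mm [ 1.244e+02 -1.000e-01 -1.387e+02] yaw left rz -0.002
```

View pics/c5.png

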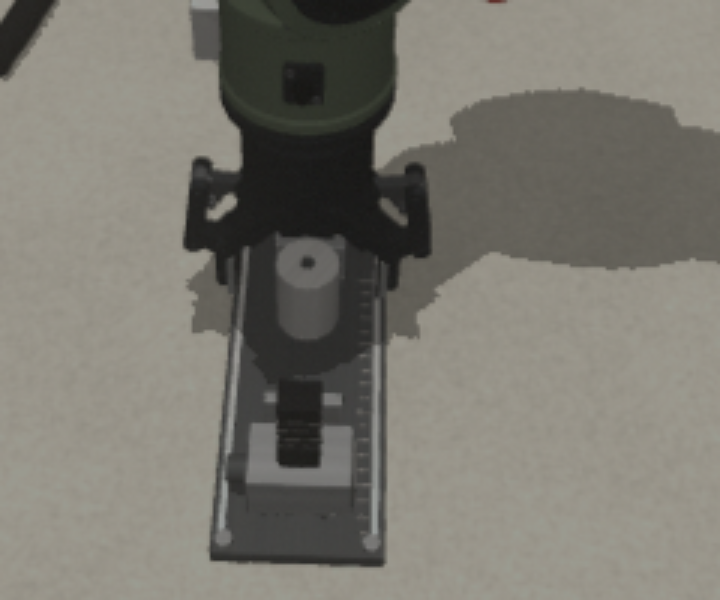

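The pedestal stands on the plate, released, with the fingers clear on both sides. Now I'll lift straight up and go over the grip.

```bash
python3 -m inch '[{"dx":0,"dy":0,"dz":-20,"rx":0,"ry":0,"rz":0,"hand":-1},{"dx":0,"dy":0,"dz":-40,"rx":0,"ry":0,"rz":0,"hand":-1},{"dx":0,"dy":0,"dz":-45,"rx":0,"ry":0,"rz":0,"hand":-1},{"dx":0,"dy":0,"dz":-45,"rx":0,"ry":0,"rz":0,"hand":-1},{"dx":31,"dy":0,"dz":0,"rx":0,"ry":0,"rz":0,"hand":-1},{"dx":31,"dy":0,"dz":0,"rx":0,"ry":0,"rz":0,"hand":-1},{"dx":31,"dy":0,"dz":0,"rx":0,"ry":0,"rz":0,"hand":-1},{"dx":31,"dy":0,"dz":0,"rx":0,"ry":0,"rz":0,"hand":-1},{"dx":0,"dy":0,"dz":0,"rx":0,"ry":0,"rz":0,"hand":-1},{"dx":0,"dy":0,"dz":0,"rx":0,"ry":0,"rz":0,"hand":-1}]' 40
python3 - <<'E'
from h import *
for n in("side","top"):
    p,d=bot.grab_frame(n); cv2.imwrite(f"pics/{n}6.png",p[:,:,::-1]); v,u=np.mgrid[0:480,0:640]; P=toworld(n,u,v,d)
    if n=="top":
        Q=P[220:300,240:300].reshape(-1,3);Q=Q[(Q[:,2]>.058)&(Q[:,2]<.08)]; print(len(Q)); 
        if len(Q)>9: print(Q.mean(0),cv2.minEnclosingCircle(Q[:,:2].astype(np.float32)*1000))
a=cv2.imread("pics/side6.png")[210:400,210:450]; b=cv2.imread("pics/top6.png")[190:380,150:390]
cv2.imwrite("pics/c6.png",np.hstack([cv2.resize(a,(400,317)),cv2.resize(b,(400,317))]))
E
python3 st.py 0.5180 0.2043 0.068 94.4
```

```text
clock: 9.65
position: [0.5177, 0.2055, 0.1812]
tool_rot: [-3.141, 0.0, 1.647]
force: [0.2, -0.5, 0.1]
grip_width: 0.0852
347
[0.52872191 0.08142831 0.06751435] ((529.3827514648438, 81.55931091308594), 20.220664978027344)
t 9.75 pos [0.518  0.2041 0.1812] rot [-3.1414e+00  6.0000e-04  1.6449e+00] F [0.2 0.1 0.2] w 0.0854
tool mm [  0.2  -0.  113.2] yaw left rz -0.003
```

View pics/c6.png

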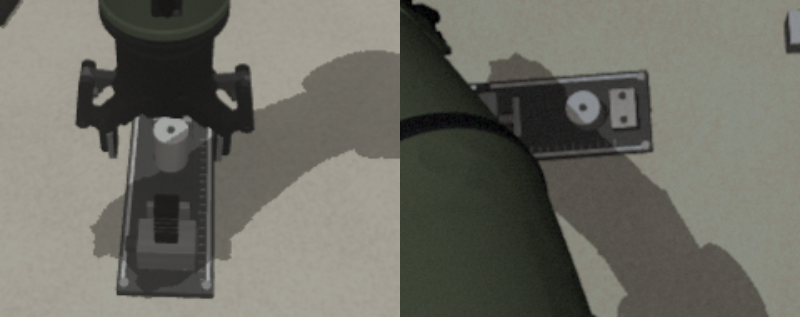

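The top view shows the pedestal upright on the plate (top at 67.5 mm, 55 + 12 as expected), about 8 mm from the fixed jaw. I'll go down on the grip and close.

```bash
python3 -m inch '[{"dx":0,"dy":0,"dz":35,"rx":0,"ry":0,"rz":0,"hand":-1},{"dx":0,"dy":0,"dz":35,"rx":0,"ry":0,"rz":0,"hand":-1},{"dx":0,"dy":0,"dz":28,"rx":0,"ry":0,"rz":0,"hand":-1},{"dx":0,"dy":0,"dz":14,"rx":0,"ry":0,"rz":0,"hand":-1},{"dx":0,"dy":0,"dz":0,"rx":0,"ry":0,"rz":0,"hand":-1}]' 60
python3 -m inch '[{"dx":0,"dy":0,"dz":0,"rx":0,"ry":0,"rz":0,"hand":0},{"dx":0,"dy":0,"dz":0,"rx":0,"ry":0,"rz":0,"hand":0.3},{"dx":0,"dy":0,"dz":0,"rx":0,"ry":0,"rz":0,"hand":0.6},{"dx":0,"dy":0,"dz":0,"rx":0,"ry":0,"rz":0,"hand":0.9},{"dx":0,"dy":0,"dz":0,"rx":0,"ry":0,"rz":0,"hand":0.9},{"dx":0,"dy":0,"dz":0,"rx":0,"ry":0,"rz":0,"hand":0.9},{"dx":0,"dy":0,"dz":0,"rx":0,"ry":0,"rz":0,"hand":0.9}]' 60
python3 - <<'E'
from h import *
p,d=bot.grab_frame("side"); cv2.imwrite("pics/c7.png",cv2.resize(p[200:400,210:450,::-1],(720,600)))
E
python3 st.py 0.5240 0.1277 0.068 94.4
```

```text
clock: 10.25
position: [0.5174, 0.2041, 0.0681]
tool_rot: [-3.139, 0.001, 1.645]
force: [0.5, 0.2, 0.2]
grip_width: 0.0856
clock: 10.95
position: [0.5177, 0.2051, 0.0701]
tool_rot: [3.142, 0.0, 1.646]
force: [-7.1, -1.6, 13.0]
grip_width: 0.0236
t 11.0 pos [0.5177 0.2051 0.0701] rot [3.1415e+00 3.0000e-04 1.6458e+00] F [-6.4 -1.6 13.7] w 0.0234
tool mm [-77.7   0.5   2.1] yaw left rz -0.002
```

View pics/c7.png

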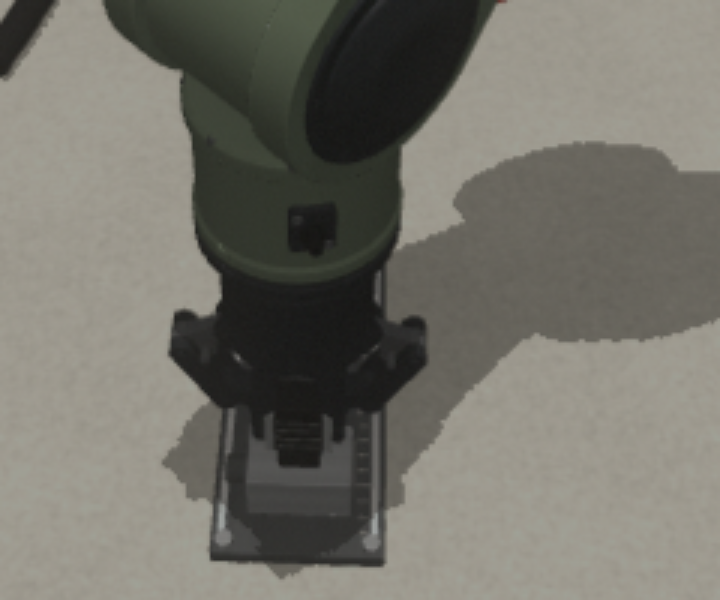

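```bash
python3 -m inch '[{"dx":-3,"dy":0,"dz":0,"rx":0,"ry":0,"rz":0,"hand":0.9},{"dx":-6,"dy":0,"dz":0,"rx":0,"ry":0,"rz":0,"hand":0.9},{"dx":-8,"dy":0,"dz":0,"rx":0,"ry":0,"rz":0,"hand":0.9},{"dx":-8,"dy":0,"dz":0,"rx":0,"ry":0,"rz":0,"hand":0.9},{"dx":-8,"dy":0,"dz":0,"rx":0,"ry":0,"rz":0,"hand":0.9},{"dx":-8,"dy":0,"dz":0,"rx":0,"ry":0,"rz":0,"hand":0.9},{"dx":-6,"dy":0,"dz":0,"rx":0,"ry":0,"rz":0,"hand":0.9},{"dx":-3,"dy":0,"dz":0,"rx":0,"ry":0,"rz":0,"hand":0.9},{"dx":0,"dy":0,"dz":0,"rx":0,"ry":0,"rz":0,"hand":0.9}]' 60
python3 st.py 0.5240 0.1277 0.0701 94.4
```

```text
clock: 11.9
position: [0.5214, 0.1554, 0.0701]
tool_rot: [3.142, -0.0, 1.646]
force: [-6.6, 0.4, 13.4]
grip_width: 0.0232
t 11.9 pos [0.5214 0.1554 0.0701] rot [ 3.1415e+00 -2.0000e-04  1.6458e+00] F [-6.6  0.4 13.4] w 0.0232
tool mm [-27.8   0.5  -0. ] yaw left rz -0.002
```

```bash
python3 -m inch '[{"dx":-2,"dy":0,"dz":0,"rx":0,"ry":0,"rz":0,"hand":0.9},{"dx":-2,"dy":0,"dz":0,"rx":0,"ry":0,"rz":0,"hand":0.9},{"dx":-2,"dy":0,"dz":0,"rx":0,"ry":0,"rz":0,"hand":0.9},{"dx":-2,"dy":0,"dz":0,"rx":0,"ry":0,"rz":0,"hand":0.9},{"dx":-2,"dy":0,"dz":0,"rx":0,"ry":0,"rz":0,"hand":0.9},{"dx":-2,"dy":0,"dz":0,"rx":0,"ry":0,"rz":0,"hand":0.9},{"dx":-2,"dy":0,"dz":0,"rx":0,"ry":0,"rz":0,"hand":0.9},{"dx":-2,"dy":0,"dz":0,"rx":0,"ry":0,"rz":0,"hand":0.9},{"dx":-2,"dy":0,"dz":0,"rx":0,"ry":0,"rz":0,"hand":0.9}]' 60
python3 st.py 0.5240 0.1277 0.0701 94.4
python3 - <<'E'
from h import *
for n in("side","top"):
    p,d=bot.grab_frame(n); cv2.imwrite(f"pics/{n}8.png",p[:,:,::-1]); v,u=np.mgrid[0:480,0:640]; P=toworld(n,u,v,d)
    if n=="top":
        Q=P[220:300,230:310].reshape(-1,3);Q=Q[(Q[:,2]>.063)&(Q[:,2]<.072)]; print(len(Q)); 
        if len(Q)>9: print(Q.mean(0),cv2.minEnclosingCircle(Q[:,:2].astype(np.float32)*1000))
a=cv2.imread("pics/side8.png")[210:400,210:450]; b=cv2.imread("pics/top8.png")[200:330,170:334]
cv2.imwrite("pics/c8.png",np.hstack([cv2.resize(a,(400,317)),cv2.resize(b,(400,317))]))
E
```

```text
clock: 12.8
position: [0.5227, 0.1385, 0.0701]
tool_rot: [3.141, -0.001, 1.647]
force: [-7.9, 5.6, 12.3]
grip_width: 0.0233
t 12.8 pos [0.5227 0.1385 0.0701] rot [ 3.1413e+00 -1.3000e-03  1.6466e+00] F [-7.9  5.6 12.3] w 0.0233
tool mm [-10.9   0.5  -0. ] yaw left rz -0.001
0
```

View pics/c8.png

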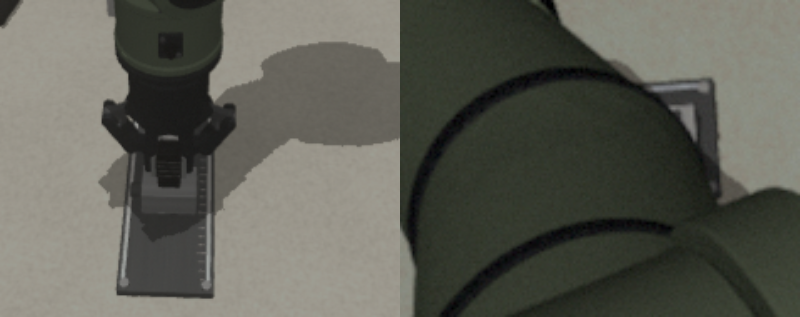

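```bash
python3 -m inch '[{"dx":-1,"dy":0,"dz":0,"rx":0,"ry":0,"rz":0,"hand":0.9},{"dx":-1,"dy":0,"dz":0,"rx":0,"ry":0,"rz":0,"hand":0.9},{"dx":-1,"dy":0,"dz":0,"rx":0,"ry":0,"rz":0,"hand":0.9},{"dx":-1,"dy":0,"dz":0,"rx":0,"ry":0,"rz":0,"hand":0.9}]' 60
python3 -m inch '[{"dx":-1,"dy":0,"dz":0,"rx":0,"ry":0,"rz":0,"hand":0.9},{"dx":-1,"dy":0,"dz":0,"rx":0,"ry":0,"rz":0,"hand":0.9},{"dx":-1,"dy":0,"dz":0,"rx":0,"ry":0,"rz":0,"hand":0.9}]' 60
python3 -m inch '[{"dx":-1,"dy":0,"dz":0,"rx":0,"ry":0,"rz":0,"hand":0.9},{"dx":0,"dy":0,"dz":0,"rx":0,"ry":0,"rz":0,"hand":0.9}]' 60
python3 st.py 0.5240 0.1277 0.0701 94.4
```

```text
clock: 13.3
position: [0.523, 0.1346, 0.0701]
tool_rot: [3.141, -0.001, 1.647]
force: [-7.5, 6.4, 11.7]
grip_width: 0.0235
clock: 13.6
position: [0.5232, 0.1318, 0.0701]
tool_rot: [3.141, -0.001, 1.647]
force: [-8.1, 7.0, 11.8]
grip_width: 0.0236
clock: 13.8
position: [0.5232, 0.1307, 0.0701]
tool_rot: [3.141, -0.001, 1.647]
force: [-8.4, 4.9, 12.7]
grip_width: 0.0236
t 13.8 pos [0.5232 0.1307 0.0701] rot [ 3.1413e+00 -1.4000e-03  1.6467e+00] F [-8.4  4.9 12.7] w 0.0236
tool mm [-3.   0.5 -0. ] yaw left rz -0.001
```

```bash
python3 -m inch '[{"dx":-1,"dy":0,"dz":0,"rx":0,"ry":0,"rz":0,"hand":0.9}]' 60
python3 -m inch '[{"dx":-1,"dy":0,"dz":0,"rx":0,"ry":0,"rz":0,"hand":0.9}]' 60
```

```text
clock: 13.9
position: [0.5233, 0.1299, 0.0701]
tool_rot: [3.141, -0.002, 1.647]
force: [-8.0, 7.0, 12.0]
grip_width: 0.0232
clock: 14.0
position: [0.5234, 0.1289, 0.0701]
tool_rot: [3.141, -0.002, 1.647]
force: [-8.0, 7.6, 11.9]
grip_width: 0.0231
```

```bash
python3 -m inch '[{"dx":-1,"dy":0,"dz":0,"rx":0,"ry":0,"rz":0,"hand":0.9}]' 60
python3 -m inch '[{"dx":0,"dy":0,"dz":0,"rx":0,"ry":0,"rz":0,"hand":0.6},{"dx":0,"dy":0,"dz":0,"rx":0,"ry":0,"rz":0,"hand":0.2},{"dx":0,"dy":0,"dz":0,"rx":0,"ry":0,"rz":0,"hand":-0.3},{"dx":0,"dy":0,"dz":0,"rx":0,"ry":0,"rz":0,"hand":-0.7},{"dx":0,"dy":0,"dz":0,"rx":0,"ry":0,"rz":0,"hand":-1},{"dx":0,"dy":0,"dz":0,"rx":0,"ry":0,"rz":0,"hand":-1},{"dx":0,"dy":0,"dz":0,"rx":0,"ry":0,"rz":0,"hand":-1}]' 60
python3 -m inch '[{"dx":0,"dy":0,"dz":-20,"rx":0,"ry":0,"rz":0,"hand":-1},{"dx":0,"dy":0,"dz":-40,"rx":0,"ry":0,"rz":0,"hand":-1},{"dx":0,"dy":0,"dz":-45,"rx":0,"ry":0,"rz":0,"hand":-1},{"dx":0,"dy":0,"dz":-45,"rx":0,"ry":0,"rz":0,"hand":-1},{"dx":-40,"dy":0,"dz":0,"rx":0,"ry":0,"rz":0,"hand":-1},{"dx":-40,"dy":0,"dz":0,"rx":0,"ry":0,"rz":0,"hand":-1},{"dx":-40,"dy":0,"dz":0,"rx":0,"ry":0,"rz":0,"hand":-1},{"dx":-40,"dy":0,"dz":0,"rx":0,"ry":0,"rz":0,"hand":-1},{"dx":-40,"dy":0,"dz":0,"rx":0,"ry":0,"rz":0,"hand":-1},{"dx":-40,"dy":0,"dz":0,"rx":0,"ry":0,"rz":0,"hand":-1}]' 60
python3 -m inch '[{"dx":-45,"dy":0,"dz":0,"rx":0,"ry":0,"rz":0,"hand":-1},{"dx":-45,"dy":0,"dz":0,"rx":0,"ry":0,"rz":0,"hand":-1},{"dx":-45,"dy":0,"dz":0,"rx":0,"ry":0,"rz":0,"hand":-1},{"dx":0,"dy":0,"dz":0,"rx":0,"ry":0,"rz":0,"hand":-1}]' 60
python3 - <<'E'
from h import *
np.set_printoptions(precision=4,suppress=True)
for n in("side","top"):
    p,d=bot.grab_frame(n); cv2.imwrite(f"pics/{n}9.png",p[:,:,::-1]); v,u=np.mgrid[0:480,0:640]; P=toworld(n,u,v,d)
    Q=P.reshape(-1,3); Q=Q[(Q[:,0]>.46)&(Q[:,0]<.59)&(Q[:,1]>0)&(Q[:,1]<.26)&(d.ravel()>0)]
    c={}
    for nm,lo,hi in(("ped",.062,.073),("grip",.104,.113),("fixed",.043,.0475)):
        S=Q[(Q[:,2]>lo)&(Q[:,2]<hi)]
        if nm=="fixed": S=S[S[:,1]<.058]
        if nm=="ped": S=S[S[:,1]<.108]
        if len(S)>9: print(n,nm,len(S),S.mean(0),cv2.minAreaRect(S[:,:2].astype(np.float32)*1000))
a=cv2.imread("pics/side9.png")[250:400,240:390]; b=cv2.imread("pics/top9.png")[200:320,170:320]
cv2.imwrite("pics/c9.png",np.hstack([cv2.resize(a,(400,400)),cv2.resize(b,(400,320))[:,:] if 0 else cv2.resize(b,(400,400))]))
E
```

```text
clock: 14.1
position: [0.5234, 0.1284, 0.0701]
tool_rot: [3.141, -0.002, 1.647]
force: [-9.1, 12.8, 9.2]
grip_width: 0.0234
clock: 14.8
position: [0.5239, 0.1263, 0.0693]
tool_rot: [-3.142, -0.0, 1.646]
force: [0.1, 0.5, 0.1]
grip_width: 0.0855
clock: 15.8
position: [0.5417, -0.1147, 0.2194]
tool_rot: [3.141, 0.0, 1.646]
force: [1.6, 0.9, -0.4]
grip_width: 0.0851
clock: 16.2
position: [0.5508, -0.2544, 0.2186]
tool_rot: [-3.14, 0.002, 1.638]
force: [-1.0, 1.1, -0.5]
grip_width: 0.0855
side ped 250 [0.5269 0.0719 0.0672] ((526.7598876953125, 70.86756896972656), (33.284549713134766, 39.203006744384766), 89.05945587158203)
side grip 152 [0.5222 0.1295 0.1086] ((522.3528442382812, 128.29037475585938), (22.575279235839844, 22.10165023803711), 7.058886528015137)
side fixed 143 [0.5283 0.0341 0.0459] ((528.9452514648438, 37.937896728515625), (45.133358001708984, 31.546852111816406), 6.442897796630859)
top ped 336 [0.5296 0.0723 0.0675] ((529.0638427734375, 72.16635131835938), (38.12332534790039, 38.38205337524414), 1.564024567604065)
top grip 146 [0.5252 0.127  0.1091] ((525.3165283203125, 126.84414672851562), (24.090137481689453, 20.652503967285156), 2.113612413406372)
top fixed 228 [0.5321 0.0377 0.0458] ((532.0162963867188, 40.24762725830078), (46.64259719848633, 35.133094787597656), 4.11298131942749)
```

View pics/c9.png

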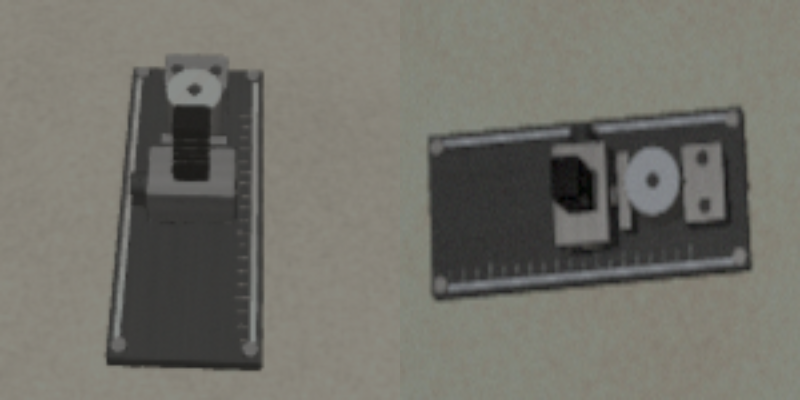

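The pedestal centre lies at about 0.072 m in world y, against the 0.073 m expected when it touches the fixed jaw. The grip lies 55.4 mm from it, so jaw is about 0.0796 and the sprung plate is almost fully in. The force step to 12.8 N at the end agrees. The robot is clear of everything.

```bash
python3 -c "
from workcell import bot
s=bot.observe();print(s['clock'],s['force'],s['position'],s['qd']);print(bot.job_done())"
```

```text
16.3 [-0.196119    0.37590715  0.47404375] [ 0.55155779 -0.24849115  0.21889941] [-0.03172976 -0.01552006 -0.024842    0.01843627 -0.00413033 -0.003029
 -0.01015261]
the job is handed in; nothing more can be done
None
```

I stood the round aluminium pedestal on the caliper's base plate and let go of it. Then I slid the moving jaw shut by its grip until the push force stepped up from about 7.6 N to 12.8 N, released the grip and moved the arm away. I handed the job in at 16.3 s, with the gripper open, clear of everything and no contact force.

**Last checks:**
- **Pedestal:** both cameras show it upright, with its top at 67 mm. It lies against the fixed jaw to within about 1 mm, which is within the camera error.
- **Sprung plate:** the jaw travel comes out at about 0.0796 m, so the plate is about 9–10 mm in. The force step at the end agrees.
- **Disagreement:** the two cameras differ by about 3 mm in x and 1–2 mm in y. I averaged them. In the top view a thin gap seems to show at the fixed jaw. I put that down to the pedestal being taller than the jaw, because the measured distances say they touch.

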